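Swap two reagent bottles on the sampler pads and raise the short one to needle height

TASK

The red-capped and the yellow-capped bottle stand on each other's pads: put each one, upright, in the middle of the pad with the ring of its own cap's colour; the plain grey pad is free for parking one of them meanwhile. The sampler's needle stops at one fixed height, so stand the short yellow-capped bottle on two riser discs stacked centrally in its dish, chosen so that the tops of both caps end up level. Leave the other two discs where they lie.

Things in the scene. Friction and masses are not known exactly. Their poses are not given: they have to be found in the camera images.
- red_bottle: tall clear laboratory bottle with a red screw cap, 68 mm in diameter and 136 mm high, standing on a pad. Origin: centre of the underside; z up. Neck and cap can be gripped anywhere from 95 to 136 mm above the underside (about 41 mm in diameter). Loose, about 0.35 kg.
- yellow_bottle: short clear laboratory bottle with a yellow screw cap, 55 mm in diameter and 102 mm high, standing on a pad. Origin: centre of the underside; z up. Neck and cap can be gripped anywhere from 70 to 102 mm above the underside (about 35 mm in diameter). Loose, about 0.16 kg.
- red_pad: a bottle pad of the sampler: a fixed grey base, 112 mm square, with a round metal dish on top; dish floor 24 mm above the worktop, 84 mm inside diameter, with a lip 3 mm high (top at 27 mm, 92 mm outside diameter). Origin: centre of the underside, on the worktop, under the middle of the dish; z up. This one has a red ring round the dish; it belongs to the red-capped bottle.
- yellow_pad: a bottle pad of the sampler: a fixed grey base, 112 mm square, with a round metal dish on top; dish floor 24 mm above the worktop, 84 mm inside diameter, with a lip 3 mm high (top at 27 mm, 92 mm outside diameter). Origin: centre of the underside, on the worktop, under the middle of the dish; z up. This one has a yellow ring round the dish; it belongs to the yellow-capped bottle and its risers.
- spare_pad: a bottle pad of the sampler: a fixed grey base, 112 mm square, with a round metal dish on top; dish floor 24 mm above the worktop, 84 mm inside diameter, with a lip 3 mm high (top at 27 mm, 92 mm outside diameter). Origin: centre of the underside, on the worktop, under the middle of the dish; z up. This one has no coloured ring and is empty at the start; a free place to park a bottle.
- white_disc: white plastic riser disc, solid, 60 mm in diameter, 10 mm thick, with a small dimple in the top; lies flat on the worktop. Origin: centre of the underside; z up. Loose, about 40 g.
- blue_disc: blue plastic riser disc, solid, 60 mm in diameter, 14 mm thick, with a small dimple in the top; lies flat on the worktop. Origin: centre of the underside; z up. Loose, about 55 g.
- green_disc: green plastic riser disc, solid, 60 mm in diameter, 20 mm thick, with a small dimple in the top; lies flat on the worktop. Origin: centre of the underside; z up. Loose, about 79 g.
- black_disc: black plastic riser disc, solid, 60 mm in diameter, 28 mm thick, with a small dimple in the top; lies flat on the worktop. Origin: centre of the underside; z up. Loose, about 111 g.

How it is judged (in metres and radians):
At the end, for the whole second after the job is handed in: Red-capped bottle upright on the floor of the red-ringed dish, within 12 mm of centre; yellow-capped bottle upright on the blue and green discs in the yellow-ringed dish, all within 15 mm of centre, caps level within 2.5 mm; white and black discs within 20 mm of their start; all at rest (horizontal distance between red_bottle and red_pad below 0.012 m and height (world z) of red_bottle between 0.0215 and 0.0265 m and angle between each of red_bottle, yellow_bottle's own z axis and vertical below 0.05 rad and horizontal distance between each of yellow_bottle, blue_disc, green_disc and yellow_pad below 0.015 m and height (world z) of yellow_bottle between 0.0555 and 0.0605 m and horizontal distance between each of blue_disc, green_disc and yellow_bottle below 0.015 m and distance of each of white_disc, black_disc from where it was at the start of the episode below 0.02 m and linear speed of each of red_bottle, yellow_bottle, blue_disc, green_disc below 0.02 m/s); the robot touches nothing.
It fails at once if a bottle is tipped over (more than 35 degrees) (angle between any of red_bottle, yellow_bottle's own z axis and vertical above 0.6 rad).
It also fails if it takes over 120 s, if anything falls off the work surface, if the arm or the gripper's body presses on something with over 40 N, if the wrist force passes 120 N, or if a joint passes its speed limit or range.

ROBOT

A 6-joint arm with a two-finger parallel gripper is mounted at the origin on a cart in front of the work surface, level with it; the furniture and walls round the work are solid. World frame = base frame: x ahead of the robot, y to its left, z up, the work surface at z = 0. Lengths are in mm, angles in rad, forces in N, time in s.
With the tool pointing down it reaches from about 325 to 850 mm from the base axis. Payload 15.5 kg.
Tool frame: the origin (TCP) lies at the very end of the fingers, on their centre line; the grasp point (between the pads) lies behind it (ctrl.pinch_z is the z of the grasp point in the tool frame, in mm); z points along the fingers, y is the line along which they close (so a half turn about z gives the same grasp; the last joint's range is limited). The gripper opens to 91 mm and grips with 3 to 60 N. Pads are 32 mm wide; open, the fingers measure 118 mm over their backs; the gripper's body (76 mm by 178 mm) begins 60 mm behind the grasp point.
Start: joints at [1.018, 0.494, 1.345, -0, 1.302, -0.096], TCP at [276.23, 560.645, 185.515] pointing down, gripper open.
Joint ranges: [-2.91, 2.91], [-0.82, 2.16], [0.22, 2.67], [-1.22, 4.37], [0.12, 2.79], [-3.08, 3.08]. Speed limits (rad/s): [1.89, 1.89, 2.57, 3.01, 3.01, 3.01].

INTERFACE

Orientations are given as [roll, pitch, yaw] about the fixed x, y, z axes, in that order (R = Rz(yaw) Ry(pitch) Rx(roll)).
In Python, from cell import monitor, imaging, job_done, ctrl gives the robot as it stands. The module is installed in compiled form; this text tells all that it offers.
- The arm moves only by the shell command python3 -m creep 'ROWS' [FORCE]. ROWS is text: rows parted by semicolons, each of 7 numbers parted by spaces: the shift along the tool's x, y, z in mm, then the turn, a rotation vector about the tool's x, y, z in rad, then the opening, from 0 (shut) to 1 (fully open). In form: x y z ax ay az jaw; .... A call has 1 to 10 rows; each row shifts and turns the commanded pose from where the row before left it, along the tool's axes as they then stand; what a row does not reach is not made up. A row lasts 1/10 s, in which the tool goes at most 50 mm and 8.59 degrees, less where a joint would pass 70% of its speed; a pose out of reach is approached as far as the arm can. A call with a gripper value outside its range is refused whole. The fingers move at their own pace and stop on an object; FORCE is the grip in N (left out, the last holds). Time passes only in rows, so rows that do not move let the fingers close. It gives the time, the measured TCP pose, the force, the opening and the grip force at its end, in the units of the state.
- monitor.sense(): the state, without advancing time (a new reading comes with each control period).
- imaging.read_camera(name): name is "side" or "top"; returns the picture (400x640x3 uint8, red, green, blue); there is no depth.
- imaging.camera_params(name): a dict with "camera_matrix" (3x3 intrinsics, pixels), "R" (3x3) and "t" (3): a world point X has camera coordinates R X + t. Camera axes: x right, y down, z forward; pixel columns grow to the right and rows downward; lengths in mm; the calibration is good to about 2 mm. A picture is of the moment at which its call begins. camera_params takes no time and is no camera call.
- job_done(): hands the job in; it is judged then, once.
The state is a dict: "clock": time; "joint_positions": joint angles; "qvel": joint speeds; "joint_efforts": joint torques, N m; "ee_pos": TCP position; "eef_rot": TCP orientation; "force": force on the tool from outside, world axes, zero at the start; "ft_torque": the same for the moment, N m; "grip_width": finger opening in mm; "grasp_force": force on a finger pad.
Only numpy, scipy, OpenCV 4.12 (cv2) and the standard library are available. Lean on these libraries where they do the work, as an engineer would, in place of code of your own. Each camera call takes 0.05 s, during which the arm holds its last target. There are 200 camera calls.

## Working session

There is one attempt and no reset: what is moved stays moved. The work goes in short steps, Python scripts to look and compute and a shell command to move; the robot and the scene stay as the last step left them, time stands still between calls to the robot, and variables do not carry over. Pictures are saved under pics/ and viewed, at most 14 in all, crops included, and the job is handed in when it is done.

```bash
mkdir -p pics
python3 - <<'E'
from cell import monitor, imaging, ctrl
import cv2
for n in ("top","side"):
    cv2.imwrite(f"pics/{n}0.png",imaging.read_camera(n)[:,:,::-1])
    p=imaging.camera_params(n);print(n,p)
print(ctrl.pinch_z);print(monitor.sense())
E
```

```text
top {'camera_matrix': array([[387.26363298,   0.        , 320.74645322],
       [  0.        , 387.26363298, 194.61067447],
       [  0.        ,   0.        ,   1.        ]]), 'R': array([[ 0.01497461, -0.99984346, -0.00942398],
       [-0.99718159, -0.01424045, -0.07366201],
       [ 0.07351628,  0.01050048, -0.99723874]]), 't': array([  17.55172115,  529.31999457, 1053.84841789])}
side {'camera_matrix': array([[369.97185736,   0.        , 315.28887123],
       [  0.        , 369.97185736, 199.98178572],
       [  0.        ,   0.        ,   1.        ]]), 'R': array([[ 0.97476875, -0.22246619,  0.01829441],
       [-0.0759705 , -0.4077052 , -0.90994777],
       [ 0.20989134,  0.88559882, -0.41431916]]), 't': array([-480.38379486,   97.2956779 ,  763.10793674])}
-18.8
{'clock': 0.1, 'joint_positions': array([ 1.01747716e+00,  4.94095083e-01,  1.34605507e+00,  3.43435645e-05,
        1.30248154e+00, -9.55108107e-02]), 'qvel': array([-1.05523255e-03, -6.01019276e-04, -1.90508583e-03, -5.95916123e-05,
       -4.52449932e-04,  9.19346303e-04]), 'joint_efforts': array([ 2.57745793e-03, -8.80232763e+01, -3.82547700e+01,  7.10707926e-02,
        4.83985443e-02, -4.40204280e-05]), 'ee_pos': array([276.04347314, 560.33947806, 185.01882123]), 'eef_rot': array([-3.14056150e+00, -1.32043436e-04,  2.68377511e+00]), 'force': array([-0.11123563,  0.56809589, -0.78721262]), 'ft_torque': array([0.0573072 , 0.02723281, 0.0208591 ]), 'grasp_force': 0.0, 'grip_width': 91.09992094956112}
```

View pics/top0.png

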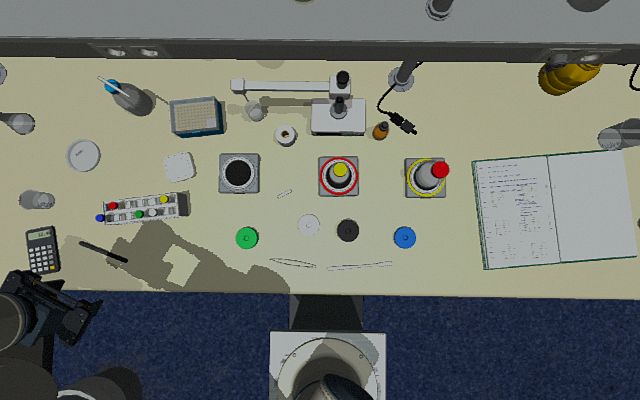

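View pics/side0.png

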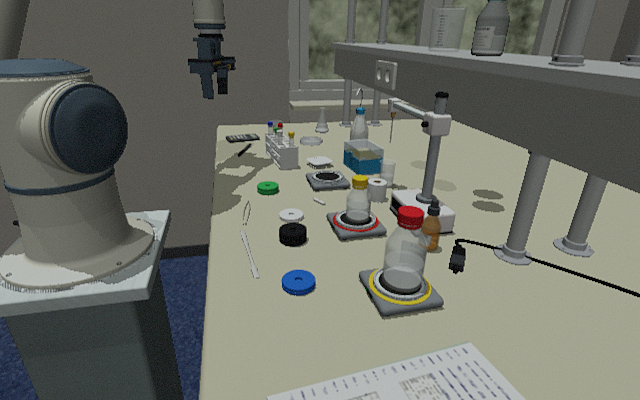

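The top view shows the spare pad near (239,173), the red pad with the yellow bottle at (338,176) and the yellow pad with the red bottle at (426,177). The discs are green (247,237), white (309,225), black (348,230) and blue (404,237). The side view shows the same objects, so I'll enlarge both.

Run:
```python
import cv2
t=cv2.imread("pics/top0.png");s=cv2.imread("pics/side0.png")
cv2.imwrite("pics/tc.png",cv2.resize(t[145:255,210:460],None,fx=3.2,fy=3.2,interpolation=cv2.INTER_CUBIC))
cv2.imwrite("pics/sc.png",cv2.resize(s[165:315,245:445],None,fx=4,fy=4,interpolation=cv2.INTER_CUBIC))
```

```text
(no output)
```

View pics/tc.png

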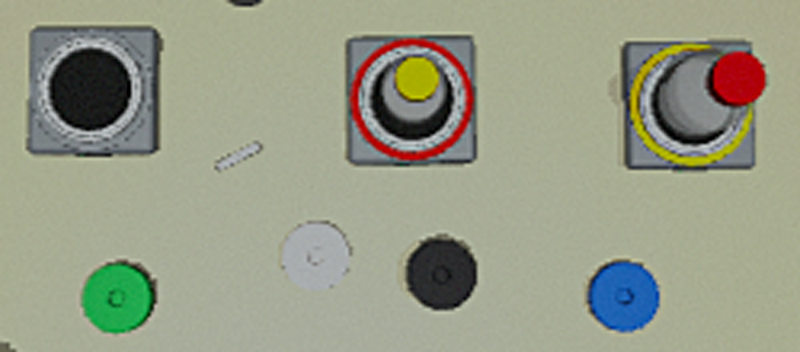

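View pics/sc.png

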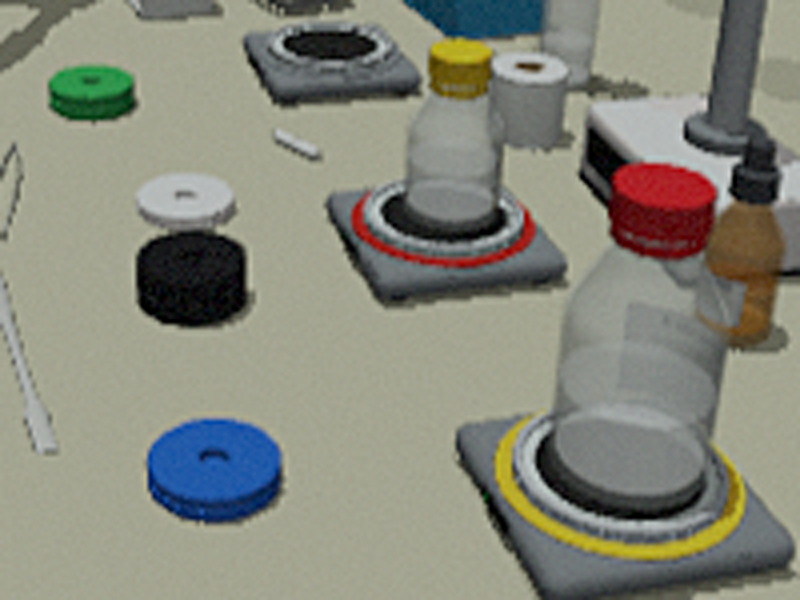

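Crop readings, top view:
- Dish or ring centres: spare (90,90), red (412,99.5), yellow (691.5,105).
- Cap tops: yellow (417,78), red (738,78).
- Disc dimples: green (116.5,297), blue (624,296), white (316,256), black (441,273).

Crop readings, side view:
- Cap tops: yellow (462,53), red (664,188).
- Dimples: green (91,80), blue (213,456).
- Ring or lip centres: spare (331,45), red (443,219), yellow (620,484).

```bash
cat > h.py <<'E'
import cv2, numpy as np
from cell import monitor, imaging
def cam(n):
    p=imaging.camera_params(n); return p["camera_matrix"],p["R"],p["t"]
def P(n):
    K,R,t=cam(n); return K@np.c_[R,t]
def tri(a,b):
    X=cv2.triangulatePoints(P("top"),P("side"),np.array(a,float).reshape(2,1),np.array(b,float).reshape(2,1));return (X[:3]/X[3]).ravel()
def plane(n,uv,z):
    K,R,t=cam(n); d=R.T@np.linalg.inv(K)@[uv[0],uv[1],1]; c=-R.T@t; return c+d*(z-c[2])/d[2]
def top(u,v): return (u+.5)/3.2-.5+210,(v+.5)/3.2-.5+145
def side(u,v): return (u+.5)/4-.5+245,(v+.5)/4-.5+165
def proj(n,X):
    q=P(n)@np.r_[X,1]; return q[:2]/q[2]
E
python3 - <<'E'
from h import *
np.set_printoptions(precision=1,suppress=True)
for k,a,b,z in [("ycap",(417,78),(462,53),126),("rcap",(738,78),(664,188),160),("spare lip",(90,90),(331,45),27),("red",(412,99.5),(443,219),24),("yel",(691.5,105),(620,484),24),("green",(116.5,297),(91,80),20),("blue",(624,296),(213,456),14),("white",(316,256),(185,195),10),("black",(441,273),(190,254),28)]:
    print(k,tri(top(*a),side(*b)),"expected plane",z,plane("top",top(*a),z),plane("side",side(*b),z))
E
```

```text
ycap [586.7 -23.2 121.9] expected plane 126 [586.2 -23.1 126. ] [582.8 -33.4 126. ]
rcap [ 584.9 -264.6  156.4] expected plane 160 [ 584.7 -263.7  160. ] [ 580.8 -271.3  160. ]
spare lip [587.2 256.9  21.9] expected plane 27 [585.8 255.9  27. ] [584.5 243.7  27. ]
red [582.4 -23.1  19.3] expected plane 24 [581.7 -22.9  24. ] [579.2 -31.7  24. ]
yel [ 581.8 -266.7   14.2] expected plane 24 [ 580.3 -264.1   24. ] [ 575.6 -278.4   24. ]
green [406.9 229.7  17.7] expected plane 20 [407.7 229.1  20. ] [405.6 224.1  20. ]
blue [ 414.1 -208.3   11.3] expected plane 14 [ 415.1 -207.9   14. ] [ 412.5 -211.7   14. ]
white [445.1  58.6   7.5] expected plane 10 [445.4  58.5  10. ] [444.   53.7  10. ]
black [431.3 -49.1  26.1] expected plane 28 [432.7 -49.2  28. ] [429.3 -52.2  28. ]
```

Triangulated heights agree with the text to within 3–5 mm; the offset is systematic and the yellow ring reads lowest. I'll use the top view at the nominal heights. First I turn the tool so tool x = world +y, tool y = world +x and tool z = down. The order is yellow to spare, red to red pad, green, blue, then yellow.

```bash
python3 -m creep '0 0 -5 0 0 0.139 1; 0 0 -5 0 0 0.139 1; 0 0 -5 0 0 0.139 1; 0 0 -5 0 0 0.139 1; 0 0 -5 0 0 0.139 1; 0 0 -5 0 0 0.139 1; 0 0 -5 0 0 0.139 1; 0 0 -5 0 0 0.14 1' 30
```

```text
clock: 0.9
ee_pos: [276.1, 560.4, 225.3]
eef_rot: [-3.141, 0.001, 1.565]
force: [0.7, 0.2, -1.0]
grip_width: 91.3
grasp_force: 0.0
```

```bash
python3 -m creep '-40 20 0 0 0 -0.006 1; -42 24 0 0 0 0 1; -42 24 0 0 0 0 1; -42 24 0 0 0 0 1; -42 24 0 0 0 0 1; -42 24 0 0 0 0 1; -42 24 0 0 0 0 1; -42 24 0 0 0 0 1; -42 24 0 0 0 0 1; -42 24 0 0 0 0 1'; python3 -m creep '-42 24 0 0 0 0 1; -42 24 0 0 0 0 1; -42 24 0 0 0 0 1; -40 2 5 0 0 0 1; 0 0 10 0 0 0 1; 0 0 0 0 0 0 1; 0 0 0 0 0 0 1'
```

```text
clock: 1.9
ee_pos: [515.0, 142.0, 225.4]
eef_rot: [-3.141, -0.0, 1.577]
force: [0.5, 0.7, -0.0]
grip_width: 91.1
grasp_force: 0.0
clock: 2.6
ee_pos: [589.0, -20.7, 210.4]
eef_rot: [-3.141, -0.0, 1.577]
force: [0.8, 0.4, -0.3]
grip_width: 91.2
grasp_force: 0.0
```

```bash
python3 -m creep '-2.3 -2.8 25 0 0 0.006 1; 0 0 30 0 0 0 1; 0 0 30 0 0 0 1; 0 0 20 0 0 0 1; 0 0 9 0 0 0 1; 0 0 0 0 0 0 1; 0 0 0 0 0 0 1'
python3 - <<'E'
from h import *
for n in("top","side"): cv2.imwrite(f"pics/{n}1.png",imaging.read_camera(n)[:,:,::-1])
t=cv2.imread("pics/top1.png")[130:230,280:400];s=cv2.imread("pics/side1.png")[130:255,290:430]
cv2.imwrite("pics/c1.png",np.hstack([cv2.resize(t,(400,333),interpolation=2),cv2.resize(s,(373,333),interpolation=2)]))
E
```

```text
clock: 3.3
ee_pos: [587.3, -23.4, 97.6]
eef_rot: [3.14, 0.0, 1.572]
force: [-0.6, 0.0, 0.2]
grip_width: 91.3
grasp_force: 0.0
```

View pics/c1.png

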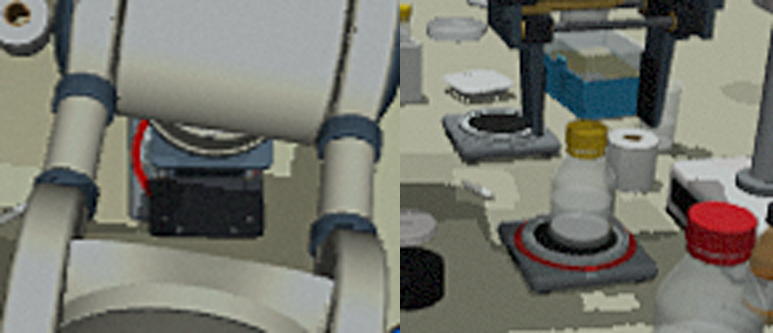

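Run:
```python
from h import *
for X in [(541.5,-23,97.6),(632.5,-23,97.6),(587,-23,97.6),(587,-23,126),(582,-33,126)]:
    q=proj("side",X); print(X,q,(q-[290,130])*[373/140,333/125])
print(monitor.sense()["joint_positions"])
```

```text
(541.5, -23, 97.6) [339.93486895 189.42796058] [133.04075798 158.31608699]
(632.5, -23, 97.6) [378.67137643 186.60641628] [236.2458815  150.79949296]
(587, -23, 97.6) [359.52718829 188.00086762] [185.24029451 154.51431135]
(587, -23, 126) [360.40309389 176.0781829 ] [187.57395729 122.75227925]
(582, -33, 126) [359.73971669 177.83495159] [185.8065309  127.43231104]
[-1.42002467e-01  5.38091100e-01  1.54131866e+00  4.32405495e-05
  1.06013520e+00 -1.42333901e-01]
```

Run:
```python
from h import *
s=imaging.read_camera("side")[100:250,280:440,::-1].copy()
s=cv2.resize(s,None,fx=4,fy=4,interpolation=2)
for X in [(541.5,-23,97.6),(632.5,-23,97.6),(587,-23,97.6)]:
    q=(proj("side",X)-[280,100])*4; cv2.circle(s,tuple(int(v) for v in q),4,(255,0,255),1)
cv2.imwrite("pics/c2.png",s)
```

```text
(no output)
```

View pics/c2.png

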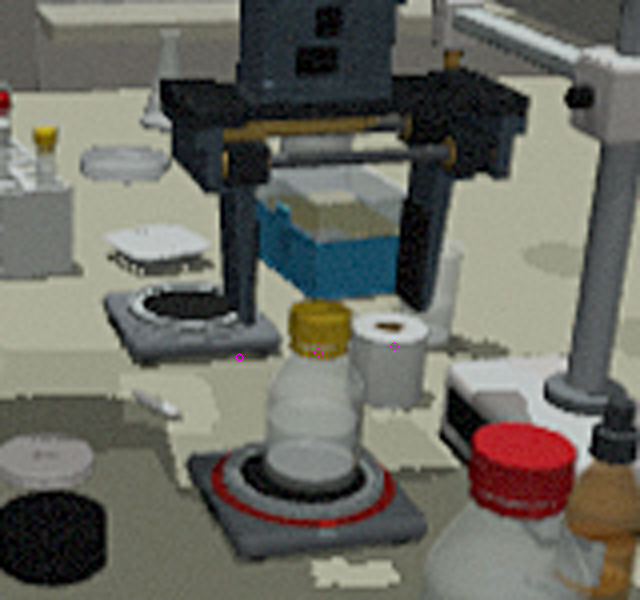

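Run:
```python
from h import *
s=cv2.imread("pics/side0.png")[20:120,160:270];s=cv2.resize(s,None,fx=4,fy=4,interpolation=2)
t=cv2.imread("pics/top0.png")[255:355,0:110];t=cv2.resize(t,None,fx=4,fy=4,interpolation=2)
for k in(-52,0,52):
    X=(276+.44*k,560.4+.897*k,185)
    for im,n,o in((s,"side",(160,20)),(t,"top",(0,255))):
        q=(proj(n,X)-o)*4; cv2.circle(im,tuple(int(v) for v in q),4,(255,0,255),1)
cv2.imwrite("pics/c3.png",cv2.resize(np.hstack([s,t]),(800,364)))
```

```text
(no output)
```

View pics/c3.png

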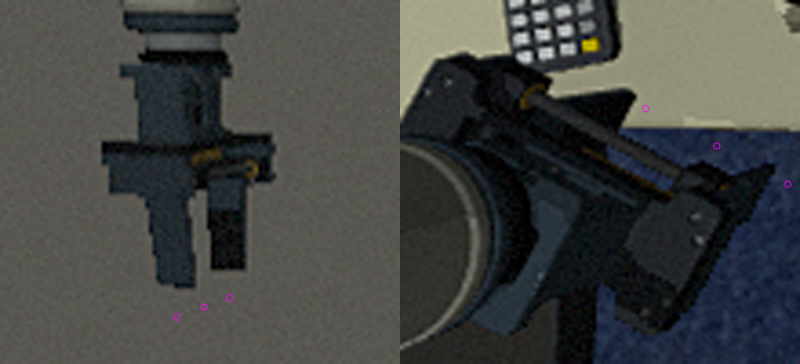

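The picture shows the fingertips near crop (240,325) and (420,308). That is about 35 crop px above the projected tip of the reported TCP, at row 352, so the tips seem to end about 20 mm short of it. The start picture shows the same gap. Going 20 mm lower is safe either way, because the 91 mm opening clears the 55 mm bottle. I'll do that and look again.

```bash
python3 -m creep '0 0 8 0 0 0 1; 0 0 8 0 0 0 1; 0 0 4 0 0 0 1; 0 0 0 0 0 0 1; 0 0 0 0 0 0 1'
python3 - <<'E'
from h import *
print(monitor.sense()["force"])
s=imaging.read_camera("side")[:,:,::-1];cv2.imwrite("pics/side3.png",s)
s=cv2.resize(s[130:230,300:420],None,fx=6,fy=6,interpolation=2)
cv2.imwrite("pics/c4.png",s)
E
```

```text
clock: 3.95
ee_pos: [586.6, -23.9, 76.4]
eef_rot: [-3.141, -0.0, 1.571]
force: [-0.3, 0.3, 0.6]
grip_width: 91.0
grasp_force: 0.0
[-0.25442523  0.26895967  0.56966637]
```

View pics/c4.png

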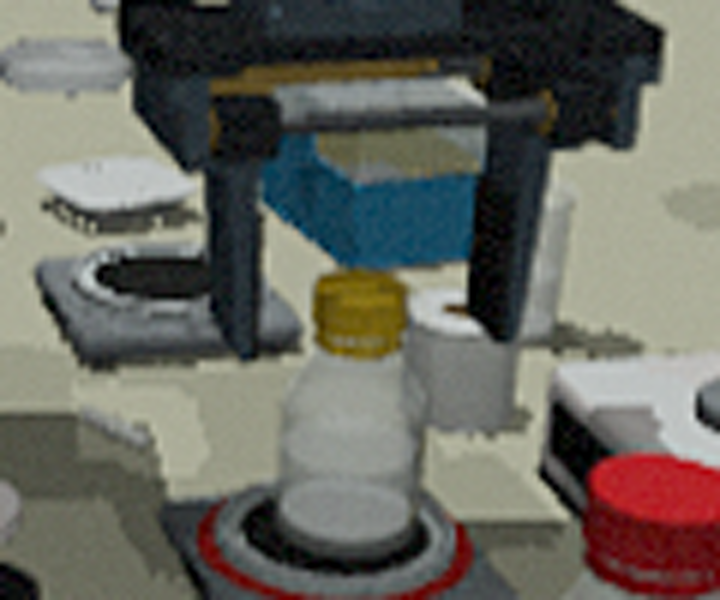

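Run:
```python
from h import *
from scipy.optimize import least_squares
np.set_printoptions(precision=1,suppress=True)
def f(p,full=False):
    x,y,z=p;o=[]
    for a,b in((-59,-45.5),(45.5,59)):
        q=np.array([proj("side",(x+u,y+v,z)) for u in(a,b) for v in(-16,16)])
        o+=[q[:,0].min(),q[:,0].max(),q[:,1].max()]
    return np.array(o)
obs=np.array([335.8,343.0,189.2,378.3,386.7,186.7])
for p in((586.6,-23.9,76.4),(586.6,-23.9,97)): print(p,f(p))
for y in(-33,-24,-10,0,20):
    r=least_squares(lambda p:f((p[0],y,p[1]))-obs,(587,97));print(y,r.x,r.cost,r.fun)
```

```text
(586.6, -23.9, 76.4) [331.7 341.5 201.8 375.3 386.1 198.2]
(586.6, -23.9, 97) [332.  341.9 193.1 376.  387.  189.7]
-33 [586.6 108.8] 6.489982644945017 [-2.5  0.4  0.5 -0.4  2.5 -0.4]
-24 [590.  104.9] 5.070771921466014 [-2.1  0.6  0.5 -0.6  2.1 -0.4]
-10 [595.3  98.8] 3.575925638112065 [-1.6  1.   0.4 -0.9  1.6 -0.3]
0 [599.1  94.5] 2.994777425798211 [-1.3  1.2  0.4 -1.1  1.2 -0.3]
20 [606.7  85.8] 2.915120632606046 [-0.6  1.6  0.3 -1.6  0.5 -0.3]
```

The side view alone leaves the tip height ambiguous, because z trades against y and x. A light touch on the bare worktop between the black and blue discs will settle z.

```bash
python3 -m creep '0 0 -30 0 0 0 1; 0 0 -45 0 0 0 1; 0 0 -45 0 0 0 1; -27 -40 0 0 0 0 0.1; -27 -40 0 0 0 0 0.1; -27 -40 0 0 0 0 0.1; -25 -37 30 0 0 0 0.1; 0 0 45 0 0 0 0.1; 0 0 45 0 0 0 0.1; 0 0 40 0 0 0 0.1'; python3 -m creep '0 0 3 0 0 0 0.1; 0 0 0 0 0 0 0.1; 0 0 0 0 0 0 0.1; 0 0 0 0 0 0 0.1'
python3 - <<'E'
from h import *
for n in("top","side"):cv2.imwrite(f"pics/{n}4.png",imaging.read_camera(n)[:,:,::-1])
t=cv2.imread("pics/top4.png");s=cv2.imread("pics/side4.png")
X=monitor.sense()["ee_pos"];T=proj("top",X).round().astype(int);S=proj("side",X).round().astype(int);print(T,S)
o=[]
for im,q in((t,T),(s,S)):
    c=cv2.resize(im[q[1]-60:q[1]+40,q[0]-50:q[0]+50],(400,400),interpolation=2);cv2.circle(c,(200,240),4,(255,0,255),1);o.append(c)
cv2.imwrite("pics/c5.png",np.hstack(o))
E
```

```text
clock: 5.0
ee_pos: [432.3, -128.6, 37.6]
eef_rot: [3.14, 0.001, 1.57]
force: [0.2, 0.2, -0.1]
grip_width: 37.6
grasp_force: 0.0
clock: 5.4
ee_pos: [433.6, -128.6, 37.4]
eef_rot: [3.139, 0.001, 1.571]
force: [0.6, 0.9, 0.5]
grip_width: 9.6
grasp_force: 0.0
[377 230] [301 242]
```

View pics/c5.png

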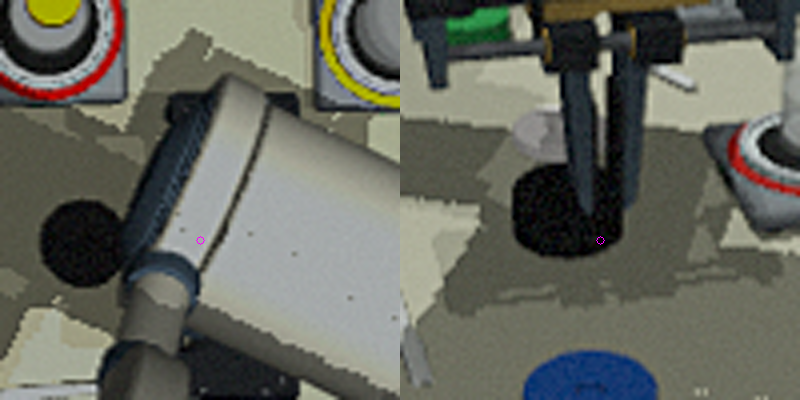

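```bash
python3 -m creep '0 0 20 0 0 0 0.1; 0 0 9 0 0 0 0.1; 0 0 0 0 0 0 0.1; 0 0 0 0 0 0 0.1; 0 0 2 0 0 0 0.1; 0 0 0 0 0 0 0.1; 0 0 2 0 0 0 0.1; 0 0 0 0 0 0 0.1'; python3 -m creep '0 0 1 0 0 0 0.1; 0 0 0 0 0 0 0.1'; python3 -m creep '0 0 1 0 0 0 0.1; 0 0 0 0 0 0 0.1';python3 -m creep '0 0 1 0 0 0 0.1; 0 0 0 0 0 0 0.1'
```

```text
clock: 6.3
ee_pos: [432.3, -128.2, 2.6]
eef_rot: [-3.142, -0.0, 1.571]
force: [-0.0, 0.0, 0.1]
grip_width: 9.2
grasp_force: 0.0
clock: 6.5
ee_pos: [432.3, -128.2, 1.6]
eef_rot: [-3.141, -0.0, 1.571]
force: [0.2, -0.8, 0.9]
grip_width: 9.2
grasp_force: 0.0
clock: 6.7
ee_pos: [432.3, -128.1, 0.5]
eef_rot: [-3.141, -0.0, 1.571]
force: [-0.1, 0.7, -0.4]
grip_width: 9.2
grasp_force: 0.0
clock: 6.9
ee_pos: [432.3, -128.1, -0.4]
eef_rot: [-3.142, -0.0, 1.571]
force: [0.4, -0.4, -0.2]
grip_width: 9.1
grasp_force: 0.0
```

No contact at a reported height of 0, so the reported TCP lies beyond the real tips. I'll go on down carefully.

```bash
python3 -m creep '0 0 3 0 0 0 0.1; 0 0 0 0 0 0 0.1'; python3 -m creep '0 0 2 0 0 0 0.1; 0 0 2 0 0 0 0.1;  0 0 0 0 0 0 0.1' | grep -E "pos|^force"; python3 -m creep '0 0 2 0 0 0 0.1; 0 0 2 0 0 0 0.1;  0 0 0 0 0 0 0.1' | grep -E "pos|^force"
```

```text
clock: 7.1
ee_pos: [432.2, -128.1, -3.7]
eef_rot: [-3.141, -0.0, 1.571]
force: [-0.1, 0.7, -0.3]
grip_width: 8.8
grasp_force: 0.0
ee_pos: [432.2, -128.1, -7.6]
force: [0.2, -0.5, 0.4]
ee_pos: [432.2, -128.1, -11.6]
force: [0.3, 0.4, -0.1]
```

```bash
python3 -m creep '0 0 2 0 0 0 0.1; 0 0 0 0 0 0 0.1' | grep -E "pos|^force"; python3 -m creep '0 0 1 0 0 0 0.1; 0 0 0 0 0 0 0.1' | grep -E "pos|^force"; python3 -m creep '0 0 1 0 0 0 0.1; 0 0 0 0 0 0 0.1' | grep -E "pos|^force"; python3 -m creep '0 0 1 0 0 0 0.1; 0 0 0 0 0 0 0.1' | grep -E "pos|^force"
```

```text
ee_pos: [432.2, -128.1, -13.6]
force: [-0.3, 0.3, -0.1]
ee_pos: [432.3, -128.1, -14.5]
force: [0.5, 0.1, -0.1]
ee_pos: [432.3, -128.2, -15.4]
force: [-0.1, -0.6, -0.4]
ee_pos: [432.3, -128.1, -16.5]
force: [0.4, -0.4, -0.0]
```

```bash
python3 -m creep '0 0 1 0 0 0 0.1; 0 0 0 0 0 0 0.1' | grep -E "pos|^force"; python3 -m creep '0 0 1 0 0 0 0.1; 0 0 0 0 0 0 0.1' | grep -E "pos|^force"; python3 -m creep '0 0 1 0 0 0 0.1; 0 0 0 0 0 0 0.1' | grep -E "pos|^force"
```

```text
ee_pos: [432.3, -128.1, -17.4]
force: [0.5, 0.2, 0.2]
ee_pos: [432.3, -128.1, -18.5]
force: [0.2, 0.7, 0.4]
ee_pos: [432.3, -128.2, -19.4]
force: [0.2, -0.7, -0.6]
```

Run:
```python
from h import *
s=imaging.read_camera("side")[:,:,::-1];q=proj("side",monitor.sense()["ee_pos"]).round().astype(int)
c=cv2.resize(s[q[1]-60:q[1]+40,q[0]-50:q[0]+50],(600,600),interpolation=2);cv2.circle(c,(300,360),4,(255,0,255),1)
cv2.imwrite("pics/c6.png",c);print(q)
```

```text
[300 266]
```

View pics/c6.png

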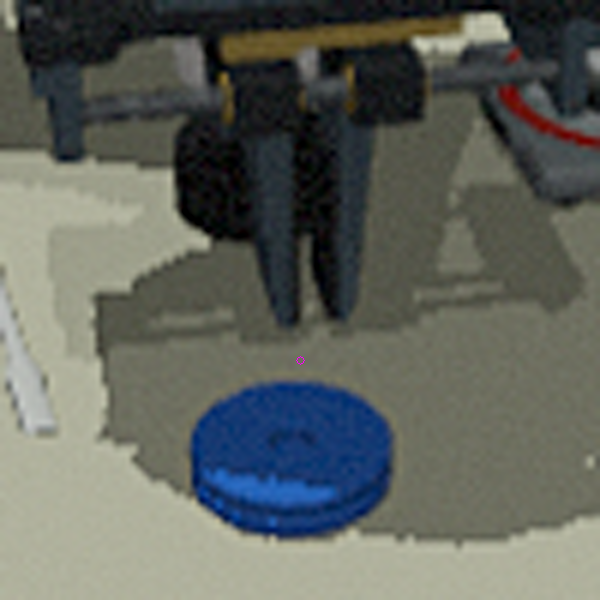

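```bash
for i in 1; do python3 -m creep '0 0 1 0 0 0 0.1; 0 0 0 0 0 0 0.1' | grep -E "pos|^force"; python3 -m creep '0 0 1 0 0 0 0.1; 0 0 0 0 0 0 0.1' | grep -E "pos|^force"; python3 -m creep '0 0 1 0 0 0 0.1; 0 0 0 0 0 0 0.1' | grep -E "pos|^force"
python3 - <<'E'
from h import *
for z in (0,2,4): print(z,plane("side",(302.2,259.3),z))
E
done
```

```text
ee_pos: [432.3, -128.2, -20.5]
force: [-0.4, 0.0, -0.3]
ee_pos: [432.3, -128.1, -21.5]
force: [-0.6, 0.5, 1.0]
ee_pos: [432.3, -128.1, -22.5]
force: [0.3, -0.3, 0.7]
0 [ 435.82254893 -132.49310769    0.        ]
2 [ 435.24049452 -135.44607774    2.        ]
4 [ 434.65844011 -138.3990478     4.        ]
```

```bash
python3 -m creep '0 0 1 0 0 0 0.1; 0 0 0 0 0 0 0.1' | grep -E "pos|^force"; python3 -m creep '0 0 1 0 0 0 0.1; 0 0 0 0 0 0 0.1' | grep -E "pos|^force"; python3 -m creep '0 0 1 0 0 0 0.1; 0 0 0 0 0 0 0.1' | grep -E "pos|^force";  python3 -m creep '0 0 1 0 0 0 0.1; 0 0 0 0 0 0 0.1' | grep -E "pos|^force"
```

```text
ee_pos: [432.2, -128.1, -23.5]
force: [0.7, 0.9, -0.6]
ee_pos: [432.3, -128.1, -24.5]
force: [-0.3, 0.1, -0.7]
ee_pos: [432.3, -128.1, -25.4]
force: [-0.4, -0.1, -0.2]
ee_pos: [432.3, -128.1, -26.5]
force: [0.3, 0.1, -0.2]
```

```bash
python3 -m creep '0 0 1 0 0 0 0.1; 0 0 0 0 0 0 0.1' | grep -E "pos|^force"; python3 -m creep '0 0 1 0 0 0 0.1; 0 0 0 0 0 0 0.1' | grep -E "pos|^force"; python3 -m creep '0 0 1 0 0 0 0.1; 0 0 0 0 0 0 0.1' | grep -E "pos|^force";  python3 -m creep '0 0 1 0 0 0 0.1; 0 0 0 0 0 0 0.1' | grep -E "pos|^force"
```

```text
ee_pos: [432.2, -128.1, -27.5]
force: [0.4, 0.5, 0.3]
ee_pos: [432.4, -128.2, -28.1]
force: [-0.4, -0.4, 10.1]
ee_pos: [432.4, -128.2, -28.2]
force: [-5.6, 2.2, 40.4]
ee_pos: [432.4, -128.2, -28.3]
force: [-11.3, 4.0, 71.7]
```

Contact comes at a reported z of −28, so true tip z = reported z + 28; the camera agrees, and the lateral offset is small. I'll back off and go back to the yellow bottle.

```bash
python3 -m creep '0 0 -30 0 0 0 0.1; 0 0 -45 0 0 0 1; 0 0 -45 0 0 0 1; 26 38 -25 0 0 0 1; 26 38 0 0 0 0 1; 26 38 0 0 0 0 1; 27 39 0 0 0 0 1; 0 0 10 0 0 0 1; 0 0 20 0 0 0 1; 0 0 20 0 0 0 1' | grep -E "pos|^force"; python3 -m creep '0 0 0 0 0 0 1; 0 0 0 0 0 0 1'
```

```text
ee_pos: [583.4, -24.2, 62.7]
force: [-0.2, -0.0, -0.5]
clock: 12.55
ee_pos: [583.2, -24.5, 63.6]
eef_rot: [-3.141, -0.0, 1.571]
force: [0.9, -0.2, 0.2]
grip_width: 90.7
grasp_force: 0.0
```

```bash
python3 -m creep '1 1 -6 0 0 0 1; 0 0 0 0 0 0 0.35; 0 0 0 0 0 0 0.3; 0 0 0 0 0 0 0.3; 0 0 0 0 0 0 0.3; 0 0 0 0 0 0 0.3; 0 0 0 0 0 0 0.3; 0 0 0 0 0 0 0.3; 0 0 0 0 0 0 0.3' 25
```

```text
clock: 13.45
ee_pos: [584.6, -23.3, 69.4]
eef_rot: [-3.142, 0.0, 1.571]
force: [-0.3, -1.0, -0.7]
grip_width: 34.6
grasp_force: 25.0
```

```bash
python3 -m creep '0 0 -10 0 0 0 0.3; 0 0 -30 0 0 0 0.3; 30 0 0 0 0 0 0.3; 45 0 0 0 0 0 0.3; 45 0 0 0 0 0 0.3; 45 0 0 0 0 0 0.3; 45 0 0 0 0 0 0.3; 40 0 0 0 0 0 0.3; 29 0 0 0 0 0 0.3; 0 0 20 0 0 0 0.3'; python3 -m creep '0 0 14 0 0 0 0.3; 0 0 4 0 0 0 0.3; 0 0 0 0 0 0 0.3; 0 0 0 0 0 0 0.3'
```

```text
clock: 14.45
ee_pos: [586.0, 260.1, 92.1]
eef_rot: [3.137, -0.002, 1.574]
force: [-0.3, -0.4, -2.4]
grip_width: 34.7
grasp_force: 25.0
clock: 14.85
ee_pos: [585.0, 255.1, 72.1]
eef_rot: [3.141, -0.0, 1.57]
force: [-0.3, 0.6, -1.5]
grip_width: 34.5
grasp_force: 25.0
```

```bash
python3 -m creep '0 0 1 0 0 0 0.3; 0 0 1 0 0 0 0.3; 0 0 0.5 0 0 0 0.3; 0 0 0 0 0 0 0.3'| grep -E "pos|^force"; python3 -m creep '0 0 0 0 0 0 0.5; 0 0 0 0 0 0 0.7; 0 0 0 0 0 0 1; 0 0 0 0 0 0 1; 0 0 0 0 0 0 1; 0 0 -30 0 0 0 1; 0 0 -40 0 0 0 1; 0 0 -40 0 0 0 1; 0 0 -20 0 0 0 1'
```

```text
ee_pos: [584.9, 255.6, 69.4]
force: [-0.4, -1.3, 3.6]
clock: 16.15
ee_pos: [585.7, 256.1, 202.7]
eef_rot: [3.138, -0.001, 1.571]
force: [0.5, 0.0, 0.3]
grip_width: 91.2
grasp_force: 0.0
```

```bash
python3 -m creep '-30 0 0 0 0 0 1; -48 0 0 0 0 0 1; -48 0 0 0 0 0 1; -48 0 0 0 0 0 1; -48 0 0 0 0 0 1; -48 0 0 0 0 0 1; -48 0 0 0 0 0 1; -48 0 0 0 0 0 1; -48 0 0 0 0 0 1; -48 -2 0 0 0 0 1' | grep pos; python3 -m creep '-38 0 0 0 0 0 1; -20 0 0 0 0 0 1; 0 0 20 0 0 0 1; 0 0 35 0 0 0 1; 0 0 35 0 0 0 1; 0 0 18 0 0 0 1; 0 0 0 0 0 0 1; 0 0 0 0 0 0 1; 0 0 0 0 0 0 1'
```

```text
ee_pos: [582.4, -208.3, 199.1]
clock: 18.05
ee_pos: [583.5, -264.5, 92.5]
eef_rot: [3.14, 0.001, 1.571]
force: [-0.2, -0.3, 0.5]
grip_width: 91.3
grasp_force: 0.0
```

```bash
python3 -m creep '0 0 -3 0 0 0 0.4; 0 0 0 0 0 0 0.35; 0 0 0 0 0 0 0.35; 0 0 0 0 0 0 0.35; 0 0 0 0 0 0 0.35; 0 0 0 0 0 0 0.35; 0 0 0 0 0 0 0.35; 0 0 0 0 0 0 0.35' 35
```

```text
clock: 18.85
ee_pos: [582.6, -264.3, 93.9]
eef_rot: [-3.141, -0.0, 1.571]
force: [0.6, 0.3, -1.4]
grip_width: 40.6
grasp_force: 35.0
```

```bash
python3 -m creep '0 0 -10 0 0 0 0.35; 0 0 -30 0 0 0 0.35; 30 -2.5 0 0 0 0 0.35; 45 0 0 0 0 0 0.35; 45 0 0 0 0 0 0.35; 45 0 0 0 0 0 0.35; 45 0 0 0 0 0 0.35; 31 0 0 0 0 0 0.35; 0 0 20 0 0 0 0.35; 0 0 0 0 0 0 0.35' | grep pos; python3 -m creep '0 0 14 0 0 0 0.35; 0 0 3 0 0 0 0.35; 0 0 0 0 0 0 0.35; 0 0 0 0 0 0 0.35; 0 0 0 0 0 0 0.35'
```

```text
ee_pos: [578.8, -22.3, 112.9]
clock: 20.35
ee_pos: [580.4, -23.6, 97.7]
eef_rot: [3.141, 0.0, 1.57]
force: [-0.2, 0.6, -3.5]
grip_width: 40.3
grasp_force: 35.0
```

```bash
python3 -m creep '0 0 1.5 0 0 0 0.35; 0 0 0 0 0 0 0.35'| grep -E "pos|^force"; python3 -m creep '0 0 1 0 0 0 0.35; 0 0 0 0 0 0 0.35'| grep -E "pos|^force"; python3 -m creep '0 0 0.7 0 0 0 0.35; 0 0 0 0 0 0 0.35'| grep -E "pos|^force"
```

```text
ee_pos: [580.1, -23.4, 95.6]
force: [-0.0, -1.1, -3.4]
ee_pos: [580.0, -23.4, 94.4]
force: [-0.2, -0.5, -3.8]
ee_pos: [580.2, -23.3, 93.9]
force: [0.6, -0.1, -1.3]
```

```bash
python3 -m creep '0 0 0.3 0 0 0 0.5; 0 0 0 0 0 0 0.7; 0 0 0 0 0 0 1; 0 0 0 0 0 0 1; 0 0 0 0 0 0 1; 0 0 -20 0 0 0 1; 0 0 -40 0 0 0 1; 0 0 -40 0 0 0 1; 0 0 -10 0 0 0 1; 20 -15 0 0 0 0 1' | grep -E "pos|^force"; python3 -m creep '38 -26 0 0 0 0 1; 40 -27 0 0 0 0 1; 40 -27 0 0 0 0 1; 40 -27 0 0 0 0 1; 40 -27 0 0 0 0 1; 33 -25 10 0 0 0 1; 0 0 40 0 0 0 1; 0 0 40 0 0 0 1; 0 0 0 0 0 0 1; 0 0 0 0 0 0 1'
python3 - <<'E'
from h import *
for n in("top","side"):cv2.imwrite(f"pics/{n}7.png",imaging.read_camera(n)[:,:,::-1])
t=cv2.imread("pics/top7.png")[140:250,210:460]; s=cv2.imread("pics/side7.png")[130:310,240:450]
cv2.imwrite("pics/c7.png",np.vstack([cv2.resize(t,(700,308),interpolation=2),cv2.resize(cv2.copyMakeBorder(s[:90],0,0,0,0,0),(700,290),interpolation=2)]))
E
```

```text
ee_pos: [567.4, -4.8, 205.4]
force: [0.3, 1.2, -0.7]
clock: 22.95
ee_pos: [405.9, 227.5, 113.8]
eef_rot: [-3.14, 0.001, 1.571]
force: [1.3, -0.2, 0.7]
grip_width: 91.0
grasp_force: 0.0
```

View pics/c7.png

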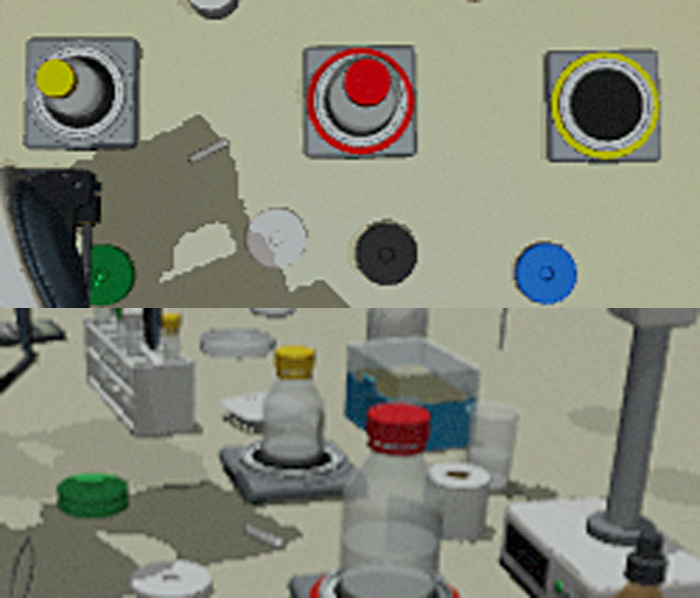

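The red bottle now stands in the red dish: cap at crop (368,82), ring at (361,100). Yellow is on the spare pad with its cap at (56,78), and the empty yellow ring is at (606,105). I'll get centroids with code.

```bash
cat >> h.py <<'E'
def blob(n,img,col,box):
    hsv=cv2.cvtColor(img,cv2.COLOR_BGR2HSV);lo,hi={"red":((0,180,90),(6,255,255)),"yellow":((24,150,90),(34,255,255)),"blue":((100,150,60),(125,255,255)),"green":((50,150,40),(80,255,255))}[col]
    m=np.zeros(img.shape[:2],np.uint8);x0,x1,y0,y1=box;m[y0:y1,x0:x1]=cv2.inRange(hsv,lo,hi)[y0:y1,x0:x1]
    c=max(cv2.findContours(m,cv2.RETR_EXTERNAL,cv2.CHAIN_APPROX_NONE)[0],key=cv2.contourArea)
    return cv2.minEnclosingCircle(c)
E
python3 - <<'E'
from h import *
np.set_printoptions(precision=1,suppress=True)
t=cv2.imread("pics/top7.png");t0=cv2.imread("pics/top0.png")
for k,im,c,b,z in [("ycap spare",t,"yellow",(215,262,150,195),126),("redpad ring",t,"red",(310,370,150,200),24),("yring",t,"yellow",(395,455,150,205),24),("blue",t,"blue",(380,430,220,255),14),("green0",t0,"green",(230,265,220,255),20),("ycap0",t0,"yellow",(325,355,158,190),126),("redring0",t0,"red",(310,370,150,200),24),("rcap0",t0,"red",(420,460,150,200),160)]:
    q,r=blob("top",im,c,b);print(k,np.array(q),round(r,1),plane("top",q,z))
print("rcap",plane("top",(368/2.8+209.7,82/2.8+139.7),160))
E
```

```text
ycap spare [229.3 167.6] 6.8 [586.  255.1 126. ]
redpad ring [338.2 175.6] 19.0 [582.2 -22.2  24. ]
yring [425.7 177.1] 19.4 [ 581.4 -263.9   24. ]
blue [404.5 237.2] 10.9 [ 414.8 -207.4   14. ]
green0 [246.5 237.8] 10.9 [407.  227.9  20. ]
ycap0 [340. 169.] 6.7 [586.2 -23.1 126. ]
redring0 [338.2 175.6] 19.0 [582.2 -22.3  24. ]
rcap0 [446.  170.5] 4.6 [ 581.3 -277.4  160. ]
rcap [581.5 -24.6 160. ]
```

Red is within about 2.5 mm of its ring. Next is the green disc, gripped with the tips about 8 mm above the worktop so they clear the dish lip when placing.

```bash
python3 -m creep '1 0 30 0 0 0 1; 0 0 40 0 0 0 1; 0 0 35 0 0 0 1; 0 0 20 0 0 0 1; 0 0 8 0 0 0 1; 0 0 0 0 0 0 1; 0 0 0 0 0 0 1' | grep -E "pos|^force"; python3 -m creep '0 0 0 0 0 0 0.62; 0 0 0 0 0 0 0.6; 0 0 0 0 0 0 0.6; 0 0 0 0 0 0 0.6; 0 0 0 0 0 0 0.6; 0 0 0 0 0 0 0.6' 30
```

```text
ee_pos: [407.2, 229.0, -18.2]
force: [-0.7, 0.2, -0.2]
clock: 24.35
ee_pos: [406.1, 228.7, -19.3]
eef_rot: [3.141, -0.0, 1.571]
force: [-0.5, -1.4, 6.3]
grip_width: 59.0
grasp_force: 30.0
```

```bash
python3 -m creep '0 0 -10 0 0 0 0.6; 0 0 -35 0 0 0 0.6; 0 0 -45 0 0 0 0.6; 0 0 -45 0 0 0 0.6; 0 0 -45 0 0 0 0.6; -30 10 0 0 0 0 0.6; -42 15 0 0 0 0 0.6; -42 15 0 0 0 0 0.6; -42 15 0 0 0 0 0.6; -42 15 0 0 0 0 0.6' | grep pos; python3 -m creep '-42 15 0 0 0 0 0.6; -42 15 0 0 0 0 0.6; -42 15 0 0 0 0 0.6; -42 15 0 0 0 0 0.6; -42 15 0 0 0 0 0.6; -42 15 0 0 0 0 0.6; -42 13 0 0 0 0 0.6; 0 0 0 0 0 0 0.6; 0 0 0 0 0 0 0.6; 0 0 0 0 0 0 0.6'
```

```text
ee_pos: [476.1, 28.9, 161.2]
clock: 26.35
ee_pos: [578.5, -262.3, 160.7]
eef_rot: [-3.141, -0.001, 1.571]
force: [-0.2, 0.0, -0.4]
grip_width: 58.9
grasp_force: 30.0
```

```bash
python3 -m creep '-1 1 30 0 0 0 0.6; 0 0 40 0 0 0 0.6; 0 0 40 0 0 0 0.6; 0 0 30 0 0 0 0.6; 0 0 13 0 0 0 0.6; 0 0 0 0 0 0 0.6; 0 0 0 0 0 0 0.6; 0 0 0 0 0 0 0.6' | grep -E "pos|^force"; python3 -m creep '0 0 1 0 0 0 0.6; 0 0 0 0 0 0 0.6'| grep -E "pos|^force"; python3 -m creep '0 0 1 0 0 0 0.6; 0 0 0 0 0 0 0.6'| grep -E "pos|^force"
```

```text
ee_pos: [581.1, -264.7, 9.3]
force: [-0.3, 0.3, -1.5]
ee_pos: [580.4, -264.5, 7.3]
force: [0.2, 0.5, -0.4]
ee_pos: [580.0, -264.4, 5.5]
force: [0.4, 0.2, -1.6]
```

```bash
python3 -m creep '0 0 0.7 0 0 0 0.6; 0 0 0 0 0 0 0.6; 0 0 0 0 0 0 0.6'| grep -E "pos|^force"; python3 -m creep '0 0 0 0 0 0 0.7; 0 0 0 0 0 0 0.85; 0 0 0 0 0 0 1; 0 0 0 0 0 0 1; 0 0 -15 0 0 0 1; 0 0 -40 0 0 0 1; 0 0 -45 0 0 0 1; 15 -40 0 0 0 0 1; 20 -45 0 0 0 0 1; 21 -45 0 0 0 0 1'
```

```text
ee_pos: [580.1, -264.3, 4.7]
force: [-0.6, 0.5, -0.2]
clock: 28.85
ee_pos: [448.9, -207.9, 106.0]
eef_rot: [3.14, 0.001, 1.571]
force: [0.3, 0.0, -0.1]
grip_width: 91.0
grasp_force: 0.0
```

```bash
python3 -m creep '1 -36 0 0 0 0 1; 0 0 40 0 0 0 1; 0 0 45 0 0 0 1; 0 0 30 0 0 0 1; 0 0 11 0 0 0 1; 0 0 0 0 0 0 1; 0 0 0 0 0 0 1; 0 0 0 0 0 0 1' | grep -E "pos|^force"
```

```text
ee_pos: [415.0, -207.9, -19.8]
force: [-0.1, -0.1, 0.2]
```

```bash
python3 -m creep '0 -1 2.5 0 0 0 1; 0 0 0 0 0 0 1; 0 0 0 0 0 0 0.62; 0 0 0 0 0 0 0.6; 0 0 0 0 0 0 0.6; 0 0 0 0 0 0 0.6; 0 0 0 0 0 0 0.6; 0 0 0 0 0 0 0.6' 30
```

```text
clock: 30.45
ee_pos: [413.1, -207.3, -23.7]
eef_rot: [-3.142, -0.0, 1.571]
force: [-0.8, -0.0, 0.3]
grip_width: 58.9
grasp_force: 30.0
```

```bash
python3 -m creep '0 0 -10 0 0 0 0.6; 0 0 -40 0 0 0 0.6; 0 0 -45 0 0 0 0.6; -14 40 0 0 0 0 0.6; -14 42 0 0 0 0 0.6; -14 42 0 0 0 0 0.6; -14.5 43 0 0 0 0 0.6; 0 0 20 0 0 0 0.6; 0 0 20 0 0 0 0.6; 0 0 0 0 0 0 0.6' | grep pos; python3 -m creep '0 0 7 0 0 0 0.6; 0 0 0 0 0 0 0.6; 0 0 0 0 0 0 0.6; 0 0 0 0 0 0 0.6' | grep -E "pos|^force"
```

```text
ee_pos: [578.5, -262.9, 29.5]
ee_pos: [580.4, -264.1, 25.1]
force: [1.0, -0.5, -0.5]
```

```bash
python3 -m creep '0 0 2 0 0 0 0.6; 0 0 1 0 0 0 0.6; 0 0 0 0 0 0 0.6; 0 0 0 0 0 0 0.6' | grep -E "pos|^force";  python3 -m creep '0 0 0.8 0 0 0 0.6; 0 0 0 0 0 0 0.6; 0 0 0 0 0 0 0.6' | grep -E "pos|^force"
```

```text
ee_pos: [580.0, -263.8, 21.2]
force: [0.7, -0.2, -0.9]
ee_pos: [580.1, -263.9, 20.5]
force: [0.6, 0.2, -0.5]
```

Now release and go to the yellow bottle on the spare pad (reported 584.6, 255.6), lifting above red on the way.

```bash
python3 -m creep '0 0 0.4 0 0 0 0.6; 0 0 0 0 0 0 0.7; 0 0 0 0 0 0 0.85; 0 0 0 0 0 0 1; 0 0 0 0 0 0 1; 0 0 -15 0 0 0 1; 0 0 -45 0 0 0 1; 0 0 -45 0 0 0 1; 0 0 -45 0 0 0 1; 0 0 -30 0 0 0 1' | grep pos; python3 -m creep '30 -20 0 0 0 0 1; 45 -20 0 0 0 0 1; 45 -20 0 0 0 0 1; 45 0 0 0 0 0 1; 45 0 0 0 0 0 1; 45 0 0 0 0 0 1; 45 0 0 0 0 0 1; 45 0 0 0 0 0 1; 45 20 0 0 0 0 1; 45 20 0 0 0 0 1'|grep pos; python3 -m creep '45 20 0 0 0 0 1; 40 4 0 0 0 0 1; 0 0 0 0 0 0 1; 0 0 0 0 0 0 1; 0 0 0 0 0 0 1'
python3 - <<'E'
from h import *
np.set_printoptions(precision=1,suppress=True)
for n in("top","side"):cv2.imwrite(f"pics/{n}8.png",imaging.read_camera(n)[:,:,::-1])
t=cv2.imread("pics/top8.png")[140:250,310:470]; s=cv2.imread("pics/side8.png")[180:310,290:450]
cv2.imwrite("pics/c8.png",np.hstack([cv2.resize(t,(400,275),interpolation=2),cv2.resize(s,(338,275),interpolation=2)]))
t=cv2.imread("pics/top8.png")
for c,z in(("blue",58),("yellow",24)):
    q,r=blob("top",t,c,(395,455,150,205));print(c,r,plane("top",q,z))
E
```

```text
ee_pos: [580.8, -264.2, 204.8]
ee_pos: [560.2, 173.2, 201.6]
clock: 35.05
ee_pos: [583.9, 255.3, 200.7]
eef_rot: [3.141, 0.0, 1.57]
force: [0.0, 1.0, -0.3]
grip_width: 91.1
grasp_force: 0.0
blue 11.574211120605469 [ 581.3 -263.9   58. ]
yellow 19.27621078491211 [ 581.3 -264.1   24. ]
```

View pics/c8.png

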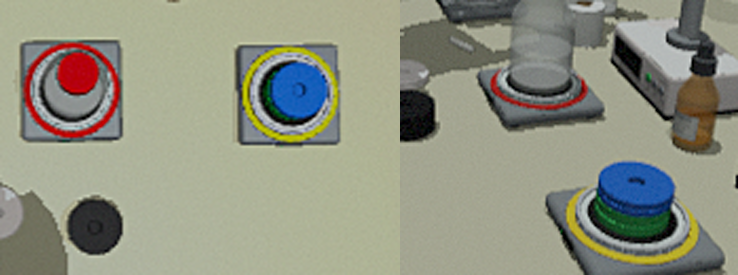

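The stack is centred in the yellow ring: blue at crop (299,90), ring centre at (291,94), and 0 mm off once height is corrected for. Now the yellow bottle.

```bash
python3 -m creep '0 0 35 0 0 0 1; 0 0 40 0 0 0 1; 0 0 40 0 0 0 1; 0 0 15 0 0 0 1; 0 0 0 0 0 0 1; 0 0 0 0 0 0 1; 0 0 0 0 0 0 1' | grep pos; python3 -m creep '0 0 0 0 0 0 0.4; 0 0 0 0 0 0 0.3; 0 0 0 0 0 0 0.3; 0 0 0 0 0 0 0.3; 0 0 0 0 0 0 0.3; 0 0 0 0 0 0 0.3; 0 0 0 0 0 0 0.3; 0 0 0 0 0 0 0.3' 25
```

```text
ee_pos: [585.2, 256.1, 71.8]
clock: 36.65
ee_pos: [584.1, 256.2, 70.0]
eef_rot: [-3.142, 0.0, 1.571]
force: [0.0, -0.2, 0.6]
grip_width: 34.3
grasp_force: 25.0
```

```bash
python3 -m creep '0 0 -10 0 0 0 0.3; 0 0 -35 0 0 0 0.3; 0 0 -45 0 0 0 0.3; 0 0 -45 0 0 0 0.3; 0 0 -25 0 0 0 0.3; -30 0 0 0 0 0 0.3; -45 0 0 0 0 0 0.3; -45 0 0 0 0 0 0.3; -45 0 0 0 0 0 0.3; -45 0 0 0 0 0 0.3' | grep pos; python3 -m creep '-45 -4 0 0 0 0 0.3; -45 0 0 0 0 0 0.3; -45 0 0 0 0 0 0.3; -45 0 0 0 0 0 0.3; -45 0 0 0 0 0 0.3; -44 0 0 0 0 0 0.3; -40 0 0 0 0 0 0.3; 0 0 0 0 0 0 0.3; 0 0 0 0 0 0 0.3; 0 0 0 0 0 0 0.3'
```

```text
ee_pos: [583.7, 44.5, 230.9]
clock: 38.65
ee_pos: [580.0, -262.0, 230.4]
eef_rot: [3.142, -0.0, 1.571]
force: [-0.2, 0.8, -1.1]
grip_width: 34.2
grasp_force: 25.0
```

```bash
python3 -m creep '-1 0 30 0 0 0 0.3; 0 0 40 0 0 0 0.3; 0 0 35 0 0 0 0.3; 0 0 15 0 0 0 0.3; 0 0 0 0 0 0 0.3; 0 0 0 0 0 0 0.3; 0 0 0 0 0 0 0.3; 0 0 0 0 0 0 0.3' | grep -E "pos|^force";  python3 -m creep '0 0 2 0 0 0 0.3; 0 0 1 0 0 0 0.3; 0 0 0 0 0 0 0.3; 0 0 0 0 0 0 0.3; 0 0 0 0 0 0 0.3' | grep -E "pos|^force"
```

```text
ee_pos: [580.8, -264.0, 111.5]
force: [-0.6, 0.4, -1.2]
ee_pos: [580.1, -263.9, 107.1]
force: [0.2, -0.1, -2.2]
```

```bash
python3 -m creep '0 0 1.5 0 0 0 0.3; 0 0 0 0 0 0 0.3; 0 0 0 0 0 0 0.3' | grep -E "pos|^force";  python3 -m creep '0 0 1 0 0 0 0.3; 0 0 0 0 0 0 0.3; 0 0 0 0 0 0 0.3' | grep -E "pos|^force"; python3 -m creep '0 0 0.7 0 0 0 0.3; 0 0 0 0 0 0 0.3; 0 0 0 0 0 0 0.3' | grep -E "pos|^force"
```

```text
ee_pos: [580.0, -263.8, 105.5]
force: [0.7, -0.2, -1.2]
ee_pos: [580.0, -263.8, 104.5]
force: [0.3, 0.9, -1.1]
ee_pos: [580.2, -263.9, 104.0]
force: [0.3, 0.1, 1.1]
```

Contact is at the expected height of 104. Release, retreat and check.

```bash
python3 -m creep '0 0 0 0 0 0 0.5; 0 0 0 0 0 0 0.7; 0 0 0 0 0 0 1; 0 0 0 0 0 0 1; 0 0 0 0 0 0 1; 0 0 -20 0 0 0 1; 0 0 -40 0 0 0 1; 0 0 -40 0 0 0 1; 0 -40 0 0 0 0 1; 20 -40 0 0 0 0 1' | grep pos; python3 -m creep '45 -15 0 0 0 0 1; 45 0 0 0 0 0 1; 45 0 0 0 0 0 1; 45 0 0 0 0 0 1; 45 0 0 0 0 0 1; 45 0 0 0 0 0 1; 45 0 0 0 0 0 1; 45 0 0 0 0 0 1; 45 0 0 0 0 0 1; 45 0 0 0 0 0 1'
python3 - <<'E'
from h import *
np.set_printoptions(precision=1,suppress=True)
for n in("top","side"):cv2.imwrite(f"pics/{n}9.png",imaging.read_camera(n)[:,:,::-1])
t=cv2.imread("pics/top9.png")[140:260,290:470]; s=cv2.imread("pics/side9.png")[150:310,260:450]
cv2.imwrite("pics/c9.png",np.hstack([cv2.resize(t,(420,280),interpolation=2),cv2.resize(s,(332,280),interpolation=2)]))
E
```

```text
ee_pos: [500.3, -245.5, 204.9]
clock: 42.85
ee_pos: [484.8, 208.1, 204.1]
eef_rot: [3.141, -0.0, 1.571]
force: [1.2, -0.4, -0.4]
grip_width: 91.6
grasp_force: 0.0
```

View pics/c9.png

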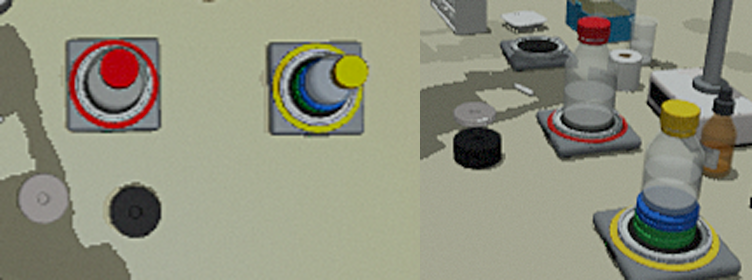

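Both bottles stand upright. The yellow cap is at crop (351,71), with blue and green below it, and the red cap is at (120,71). I'll check the positions, let things settle and hand in.

```bash
python3 -m creep '0 0 0 0 0 0 1; 0 0 0 0 0 0 1; 0 0 0 0 0 0 1; 0 0 0 0 0 0 1; 0 0 0 0 0 0 1' | grep clock
python3 - <<'E'
from h import *
y=plane("top",(351/2.3333+289.7,71/2.3333+139.7),160);r=plane("top",(120/2.3333+289.7,71/2.3333+139.7),160);print(y,r)
if abs(y[0]-581.3)<9 and abs(y[1]+264)<9 and abs(r[0]-582)<8 and abs(r[1]+22.3)<8:
    from cell import job_done; print(job_done())
E
```

```text
clock: 43.45
[ 581.98837837 -263.30837623  160.        ] [578.72298881 -24.58871541 160.        ]
the job is handed in; nothing more can be done
None
```

I handed the job in at 43.5 s: in the last pictures both bottles stand upright within about 4 mm of the middle of their own pads, yellow on the green and blue discs with the caps level by the discs' thicknesses, and the white and black discs were never touched.

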